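# Stop-button check and key-on of the trimmer's control box

## Robot

A 6-joint arm with a two-finger parallel gripper is mounted at the origin on a cart in front of the work surface, level with it; the furniture and walls round the work are solid. World frame = base frame: x ahead of the robot, y to its left, z up, the work surface at z = 0. Lengths are in mm, angles in rad, forces in N, time in s.
With the tool pointing down it reaches from about 300 to 850 mm from the base axis. Payload 4.2 kg.
Tool frame: the origin (TCP) lies at the very end of the fingers, on their centre line; the grasp point (between the pads) lies grip_point_offset behind it (grip_point_offset is the distance from the TCP to the grasp point, in mm); z points along the fingers, y is the line along which they close (so a half turn about z gives the same grasp; the last joint's range is limited). The gripper opens to 91 mm and grips with 3 to 60 N. Pads are 32 mm wide; open, the fingers measure 118 mm over their backs; the gripper's body (76 mm by 178 mm) begins 60 mm behind the grasp point.
Start: joints at [-1.132, 0.32, 1.565, -0, 1.257, -0.02], TCP at [254.657, -515.551, 213.976] pointing down, gripper open.
Joint ranges: [-3.11, 3.11], [-0.84, 2.01], [0.21, 2.61], [-1.34, 4.49], [0.05, 2.63], [-2.56, 2.56]. Speed limits (rad/s): [2.57, 2.57, 3.14, 3.14, 3.14, 3.14].

## Interface

Orientations are given as [roll, pitch, yaw] about the fixed x, y, z axes, in that order (R = Rz(yaw) Ry(pitch) Rx(roll)).
In Python, from plant import get_state, snapshot, camera_model, hand_in, spot_in, pinpoint, grip_point_offset gives the robot as it stands.
- The arm moves only by the tool step_arm, never from a script. Its argument "deltas" is a list of rows, each an object of numbers: "tx", "ty", "tz": the shift along the tool's x, y, z scaled (see below); "ax", "ay", "az": the turn, a rotation vector about the tool's x, y, z scaled (see below); "jaw": the finger opening in mm, from 0 to 91.2. In form: [{"tx": .., "ty": .., "tz": .., "ax": .., "ay": .., "az": .., "jaw": ..}, ...]. A call has 1 to 20 rows; each row shifts and turns the commanded pose from where the row before left it, along the tool's axes as they then stand; what a row does not reach is not made up. The controller multiplies each number of a shift by 0.05 m and each number of a turn by 5 degrees. A row lasts 1/8 s, in which the tool goes at most 62.5 mm and 10.7 degrees, less where a joint would pass 70% of its speed; a pose out of reach is approached as far as the arm can. A call with a number of a shift or a turn outside -1 to 1 is refused whole. A call with a gripper value outside its range is refused whole. The fingers move at their own pace and stop on an object; the grip force is fixed at half the most. Time passes only in rows, so rows that do not move let the fingers close. It gives the time, the measured TCP pose, the force, the opening and the grip force at its end, in the units of the state.
- get_state(): the state, without advancing time (a new reading comes with each control period).
- snapshot(name): name is "scene" or "top" or "wrist"; returns the picture (384x512x3 uint8, red, green, blue); there is no depth.
- camera_model(name): a dict with "camera_matrix" (3x3 intrinsics, pixels), "world_to_cam" (4x4, takes a point from world to camera coordinates); the wrist camera has in their place "T_tool_cam" (4x4, takes a point from camera to tool coordinates, whose origin is the TCP and whose axes are the flange's). Camera axes: x right, y up, looking along -z (the intrinsics and any distortion apply to the point x, -y, -z); pixel columns grow to the right and rows downward; lengths in mm; the calibration is good to about 2 mm. A picture is of the moment at which its call begins: read the wrist's pose just before it. camera_model takes no time and is no camera call.
- hand_in(): hands the job in; it is judged then, once.
Trained networks look in the newest picture that a camera, given by its name, has taken for a name from the list of things; names that differ only in an ending like _2 or _b are one class to them, and where a whole thing is asked for, a point or a joint stands for the part that bears it (a point fixed in the world has none). Each returns a list of dicts, best first, with "score" (0 to 1); they miss things now and then, are a little off and sometimes report something else, mostly with a low value. They report only what shows in the picture. A call takes as long as a camera call. They do not tell look-alikes from the thing itself.
- spot_in(camera, query): "location" ([x, y, z] in mm, in world coordinates, good to about 4 mm: the middle of the surface that is visible of it).
- pinpoint(camera, query): "location" ([x, y, z] in mm, in world coordinates, good to about 4 mm: a listed point, or the origin of a listed thing).
The state is a dict: "time_s": time; "qpos": joint angles; "qvel": joint speeds; "joint_efforts": joint torques, N m; "tool_pos": TCP position; "orientation": TCP orientation; "contact_force": force on the tool from outside, world axes, zero at the start; "wrist_torque": the same for the moment, N m; "grip_width": finger opening in mm; "grip_force": force on a finger pad.
Only numpy, scipy, OpenCV 4.12 (cv2) and the standard library are available. Lean on these libraries where they do the work, as an engineer would, in place of code of your own. Each camera call takes 0.05 s, during which the arm holds its last target. There are 200 camera calls.

## Task

Test the paper trimmer's control box and then key it on: push the red mushroom stop button down until it latches, and twist it clockwise to reset it so that it pops back up. Then take the key out of its wooden stand, work it down into the brass lock on the same box until it is fully home (wiggle it if the pins stick), turn it clockwise a quarter turn to its stop and finish while still gripping it there, since the lock springs back if it is let go. Leave the things lying around where they are.

Things in the scene. Friction and masses are not known exactly. Their poses are not given: they have to be found in the camera images.
- control_box: grey steel control box fixed on the worktop, 90 mm (its x) by 190 mm (its y) by 65 mm high; origin at the centre of its underside. The red stop button stands on its top at its y = +55 mm, the brass key lock at y = -55 mm; a small green lamp (4 mm high) near its front edge.
- stop_top (a point): centre of the top face of the red mushroom button; moves with it. The round head is 38 mm across and 19 mm thick; up, its top is 41 mm above the box's top, latched about 34 mm (its lower rim then 14 mm). Below the head is a black neck 27 mm across, 12 mm high.
- stop_button (a joint): how far the button is pressed down, m: 0 up, 0.008 fully down. A spring pushes up (about 3 N at the top, 6 N at the bottom), the catch adds some newtons on the way; pressed to the bottom it latches and stays at about 0.007. It pops up by itself when it has been twisted and let go.
- stop_twist (a joint): turn of the mushroom head about the vertical, rad, clockwise seen from above positive: 0 at rest, 1.0 at its stop. The latch lets go from about 0.75 rad; a weak spring turns the head back to 0 when released.
- lock_slot (a point): centre of the slot's mouth, on top of the brass lock plug, 4 mm above the box's top (the steel collar round it, 38 mm across, stands 2 mm higher; opening 24 mm). Its frame turns with the plug: z up, x along the long side of the slot, y across. Slot 13.6 x 5.6 mm with a 1.5 mm chamfer, straight down. The key fits either way round.
- lock_plug (a joint): turn of the lock plug, rad, clockwise seen from above positive: 0 at rest, 1.45 at its stop. It springs back (0.01 N m at rest, 0.07 N m at the stop) and is blocked until the key is within about 1.5 mm of home. The key has about 0.13 rad of play in the slot before the plug follows.
- key_grip (a point): centre of the key's flat black head with a blue inlay: 30 mm along its x, 10 mm thick along its y, 40 mm high along its z. The key stands upright, blade down, in its stand. The shoulder is 28 mm and the blade's tip 54 mm below this point. Home in the lock, this point is 28 mm above lock_slot. Key 35 g.
- key_stand: wooden block fixed on the worktop, 59 x 69 mm, 34 mm high, origin at the centre of its underside, with a slot 14 x 6 mm, 30 mm deep, in its top for the key's blade. It stands to the left or to the right of the control box.
- tape_roll: roll of tan tape lying flat, 104 mm across, 25 mm high; bystander, on the other side of the box from the key stand
- staple_box: small carton 41 x 74 x 27 mm; bystander in front of the box
- marker: black marker pen lying, 125 mm long; bystander in front of the box
- eraser: eraser 23 x 52 x 13 mm; bystander behind the box
- key: the same key; origin at the blade's tip, z up to the head. Blade 12 x 4 mm (x, y), 26 mm long, rounded tip; above it a steel shoulder 18 x 8 mm, 8 mm high, which rests on the stand, or on the plug when home. Two sprung pins, 9 and 16 mm down the slot, catch the tip and drag on the blade; a plunger is pressed over the last 4 mm: it takes up to 10 to 15 N, eased by small turns to and fro.
Mind the look-alikes: they are no part of the job. Leave any pink look-alike of the control_box alone.

How it is judged:
By the outcome, as a careful person would: the job done as asked, in the order asked, and still so for the second after the job is handed in, while the arm keeps its last pose, push and grip.
It also fails if it takes over 72 s, if anything falls off the work surface, if the arm or the gripper's body presses on something with over 40 N, if the wrist force passes 120 N, or if a joint passes its speed limit or range.

## Working session

There is one attempt and no reset: what is moved stays moved. The work goes in short steps, Python scripts to look and compute and a tool call to move; the robot and the scene stay as the last step left them, time stands still between calls to the robot, and variables do not carry over. Pictures are saved under pics/ and viewed, at most 10 in all, crops included, and the job is handed in when it is done.

Besides the shell and the picture viewer there is one more tool, called as name(argument=value, ...), one argument or row to a line, values as JSON. step_arm: Moves the arm, as the interface text tells. Shifts and turns lie within -1 to 1; 1 stands for 0.05 m of shift or 5 degrees of turn. Its arguments: {"type":"object","properties":{"deltas":{"type":"array"}},"required":["deltas"]}

```bash
mkdir -p pics; ls; cat > h.py <<'E'
import numpy as np, cv2
from plant import *
E
python3 - <<'E'
from h import *
s=get_state(); print(s['time_s'],s['tool_pos'],s['orientation'],s['grip_width'],grip_point_offset)
for c in ['scene','top']:
    im=snapshot(c); cv2.imwrite(f'pics/{c}0.png',im[:,:,::-1])
    for q in ['control_box','stop_top','lock_slot','key_grip','key_stand','key','tape_roll','staple_box','marker','eraser']:
        print(c,q,[(np.round(d['location']).tolist(),round(d['score'],2)) for d in pinpoint(c,q)][:3])
for c in ['top','scene','wrist']: print(c,camera_model(c))
E
```

```text
pics
0.0 [ 254.43396489 -515.08249421  213.11340151] [-3.13981551e+00 -4.56992192e-05  4.58774363e-01] 91.30473923508266 18.8
scene control_box [([383.0, 485.0, 3.0], 0.81)]
scene stop_top [([371.0, 542.0, 108.0], 0.62)]
scene lock_slot [([391.0, 434.0, 65.0], 0.37)]
scene key_grip []
scene key_stand []
scene key []
scene tape_roll []
scene staple_box []
scene marker [([360.0, -32.0, -1.0], 0.52)]
scene eraser [([728.0, 129.0, -2.0], 0.53)]
top control_box [([381.0, 488.0, -2.0], 0.75), ([562.0, 44.0, 1.0], 0.58)]
top stop_top [([368.0, 542.0, 107.0], 0.51), ([552.0, 102.0, 109.0], 0.46)]
top lock_slot [([577.0, -8.0, 73.0], 0.62), ([390.0, 435.0, 68.0], 0.59)]
top key_grip [([536.0, 270.0, 64.0], 0.38)]
top key_stand [([531.0, 267.0, 1.0], 0.67)]
top key [([530.0, 272.0, 8.0], 0.46)]
top tape_roll [([557.0, -267.0, 1.0], 0.84)]
top staple_box [([384.0, 130.0, 1.0], 0.73)]
top marker [([367.0, -32.0, -0.0], 0.55)]
top eraser [([562.0, 45.0, 1.0], 0.48), ([731.0, 129.0, 1.0], 0.44)]
top {'camera_matrix': array([[352.6573082 ,   0.        , 258.81050329],
       [  0.        , 352.6573
[... 803 characters left out ...]
 [-5.23507291e-01, -3.68993022e-01,  7.67974131e-01,
        -1.31937437e+03],
       [ 0.00000000e+00,  0.00000000e+00,  0.00000000e+00,
         1.00000000e+00]])}
wrist {'camera_matrix': array([[326.47541735,   0.        , 253.95215855],
       [  0.        , 326.47541735, 195.60448444],
       [  0.        ,   0.        ,   1.        ]]), 'T_tool_cam': array([[-6.48921503e-04,  9.69178479e-01,  2.46358792e-01,
         6.85512574e+01],
       [ 9.99999771e-01,  6.76020238e-04, -2.54219098e-05,
         8.06357426e-01],
       [-1.91181897e-04,  2.46358719e-01, -9.69178696e-01,
        -1.70647536e+02],
       [ 0.00000000e+00,  0.00000000e+00,  0.00000000e+00,
         1.00000000e+00]])}
```

View pics/top0.png

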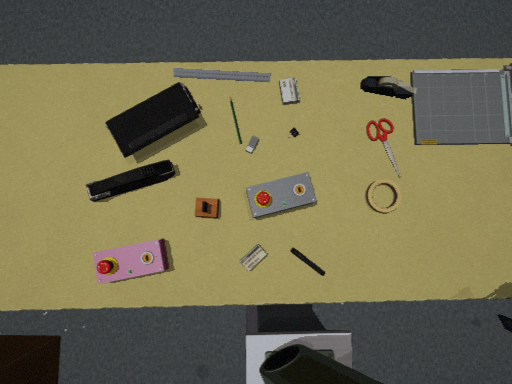

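View pics/scene0.png

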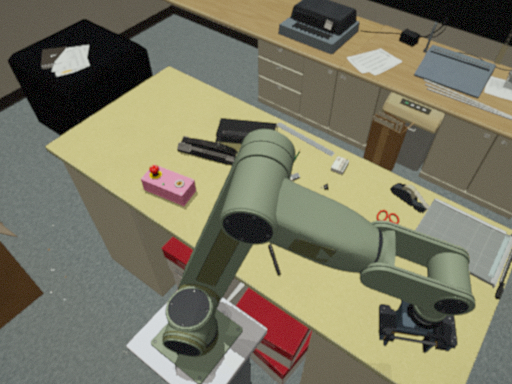

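The top view shows the grey box at about (281,195), with the button at (263,199) and the lock at (300,190). The key stand is at (207,208), and the pink look-alike at (130,262) must be left alone. In the scene view the arm hides most of the work area. I'll move over the box for a wrist view.

step_arm(
  deltas=[
    {"tx": 0.65, "ty": -0.467, "tz": -0.12},
    {"tx": 0.65, "ty": -0.467, "tz": -0.12},
    {"tx": 0.65, "ty": -0.467, "tz": -0.12},
    {"tx": 0.65, "ty": -0.467, "tz": -0.12},
    {"tx": 0.65, "ty": -0.467, "tz": -0.12},
    {"tx": 0.65, "ty": -0.467, "tz": -0.12},
    {"tx": 0.65, "ty": -0.467, "tz": -0.12},
    {"tx": 0.65, "ty": -0.467, "tz": -0.12},
    {"tx": 0.65, "ty": -0.467, "tz": -0.12},
    {"tx": 0.65, "ty": -0.467, "tz": -0.12},
    {"tx": 0.65, "ty": -0.467, "tz": -0.12},
    {"tx": 0.65, "ty": -0.467, "tz": -0.12},
    {"tx": 0.65, "ty": -0.467, "tz": -0.12},
    {"tx": 0.65, "ty": -0.467, "tz": -0.12},
    {"tx": 0.65, "ty": -0.467, "tz": -0.12},
    {"tx": 0.65, "ty": -0.467, "tz": -0.12},
  ],
)

```text
invalid input
```

step_arm(
  deltas=[
    {"az": -0.98},
    {"az": -0.98},
    {"az": -0.98},
    {"az": -0.98},
    {"az": -0.98},
    {"az": -0.98},
    {"az": -0.98},
    {"az": -0.98},
    {"az": -0.98},
    {"az": -0.98},
    {"az": -0.98},
    {"az": -0.98},
    {"az": -0.98},
    {"tx": 0},
  ],
)

```text
invalid input
```

```bash
cat > h.py <<'E'
import numpy as np, cv2
from plant import *
from scipy.spatial.transform import Rotation as R
def pose():
    s=get_state(); T=np.eye(4); T[:3,:3]=R.from_euler('xyz',s['orientation']).as_matrix(); T[:3,3]=s['tool_pos']; return T
def wproj():  # world->cam for wrist (call just before snapshot)
    m=camera_model('wrist'); return m['camera_matrix'],np.linalg.inv(pose()@m['T_tool_cam'])
def ray(K,W,uv,z):  # pixel -> world at height z
    C=np.linalg.inv(W); d=C[:3,:3]@np.array([(uv[0]-K[0,2])/K[0,0],-(uv[1]-K[1,2])/K[1,1],-1]); o=C[:3,3]
    return o+d*(z-o[2])/d[2]
def proj(K,W,p):
    c=W@np.r_[p,1]; return np.array([K[0,2]+K[0,0]*c[0]/-c[2],K[1,2]-K[1,1]*c[1]/-c[2]])
def show(cam,name,scale=1.5):
    im=snapshot(cam); cv2.imwrite(f'pics/{name}_raw.png',im[:,:,::-1])
    cv2.imwrite(f'pics/{name}.png',cv2.resize(im[:,:,::-1],None,fx=scale,fy=scale,interpolation=cv2.INTER_CUBIC))
def look(cam,qs):
    for q in qs: print(cam,q,[(np.round(d['location'],1).tolist(),round(d['score'],2)) for d in pinpoint(cam,q)][:3])
def st():
    s=get_state(); print(round(s['time_s'],2),np.round(s['tool_pos'],1),np.round(s['orientation'],4),'q',np.round(s['qpos'],3),'F',np.round(s['contact_force'],1),'M',np.round(s['wrist_torque'],2),round(s['grip_width'],1),s['grip_force'])
E
python3 - <<'E'
from h import *
st(); K,W=wproj(); np.save('w1.npy',W); show('wrist','w1')
look('wrist',['control_box','stop_top','lock_slot','key_grip','key_stand','key'])
E
```

```text
1.1 [ 254.7 -515.6  214. ] [3.1415 0.     0.4588] q [-1.132  0.32   1.564 -0.     1.257 -0.02 ] F [-0.8 -0.1 -0.6] M [-0.   -0.    0.02] 91.0 0.0
wrist control_box []
wrist stop_top []
wrist lock_slot []
wrist key_grip []
wrist key_stand []
wrist key []
```

View pics/w1.png

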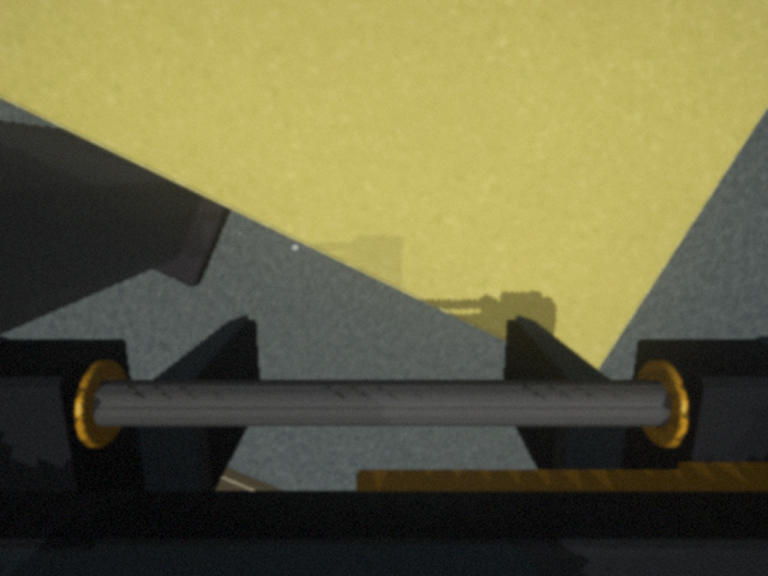

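The wrist view shows only the empty tabletop and the open fingers. Both moves were refused, probably because each row needs every field.

step_arm(
  deltas=[
    {"tx": 0.65, "ty": -0.467, "tz": -0.12, "ax": 0, "ay": 0, "az": 0, "jaw": 91},
    {"tx": 0.65, "ty": -0.467, "tz": -0.12, "ax": 0, "ay": 0, "az": 0, "jaw": 91},
    {"tx": 0.65, "ty": -0.467, "tz": -0.12, "ax": 0, "ay": 0, "az": 0, "jaw": 91},
    {"tx": 0.65, "ty": -0.467, "tz": -0.12, "ax": 0, "ay": 0, "az": 0, "jaw": 91},
    {"tx": 0.65, "ty": -0.467, "tz": -0.12, "ax": 0, "ay": 0, "az": 0, "jaw": 91},
    {"tx": 0.65, "ty": -0.467, "tz": -0.12, "ax": 0, "ay": 0, "az": 0, "jaw": 91},
    {"tx": 0.65, "ty": -0.467, "tz": -0.12, "ax": 0, "ay": 0, "az": 0, "jaw": 91},
    {"tx": 0.65, "ty": -0.467, "tz": -0.12, "ax": 0, "ay": 0, "az": 0, "jaw": 91},
    {"tx": 0.65, "ty": -0.467, "tz": -0.12, "ax": 0, "ay": 0, "az": 0, "jaw": 91},
    {"tx": 0.65, "ty": -0.467, "tz": -0.12, "ax": 0, "ay": 0, "az": 0, "jaw": 91},
    {"tx": 0.65, "ty": -0.467, "tz": -0.12, "ax": 0, "ay": 0, "az": 0, "jaw": 91},
    {"tx": 0.65, "ty": -0.467, "tz": -0.12, "ax": 0, "ay": 0, "az": 0, "jaw": 91},
    {"tx": 0.65, "ty": -0.467, "tz": -0.12, "ax": 0, "ay": 0, "az": 0, "jaw": 91},
    {"tx": 0.65, "ty": -0.467, "tz": -0.12, "ax": 0, "ay": 0, "az": 0, "jaw": 91},
    {"tx": 0.65, "ty": -0.467, "tz": -0.12, "ax": 0, "ay": 0, "az": 0, "jaw": 91},
    {"tx": 0.65, "ty": -0.467, "tz": -0.12, "ax": 0, "ay": 0, "az": 0, "jaw": 91},
  ],
)

```text
time_s: 3.45
tool_pos: [555.9, 50.9, 310.2]
orientation: [3.141, -0.0, 0.459]
contact_force: [1.1, -0.1, 0.4]
grip_width: 91.0
grip_force: 0.0
```

step_arm(
  deltas=[
    {"tx": 0, "ty": 0, "tz": 0, "ax": 0, "ay": 0, "az": -0.98, "jaw": 91},
    {"tx": 0, "ty": 0, "tz": 0, "ax": 0, "ay": 0, "az": -0.98, "jaw": 91},
    {"tx": 0, "ty": 0, "tz": 0, "ax": 0, "ay": 0, "az": -0.98, "jaw": 91},
    {"tx": 0, "ty": 0, "tz": 0, "ax": 0, "ay": 0, "az": -0.98, "jaw": 91},
    {"tx": 0, "ty": 0, "tz": 0, "ax": 0, "ay": 0, "az": -0.98, "jaw": 91},
    {"tx": 0, "ty": 0, "tz": 0, "ax": 0, "ay": 0, "az": -0.98, "jaw": 91},
    {"tx": 0, "ty": 0, "tz": 0, "ax": 0, "ay": 0, "az": -0.98, "jaw": 91},
    {"tx": 0, "ty": 0, "tz": 0, "ax": 0, "ay": 0, "az": -0.98, "jaw": 91},
    {"tx": 0, "ty": 0, "tz": 0, "ax": 0, "ay": 0, "az": -0.98, "jaw": 91},
    {"tx": 0, "ty": 0, "tz": 0, "ax": 0, "ay": 0, "az": -0.98, "jaw": 91},
    {"tx": 0, "ty": 0, "tz": 0, "ax": 0, "ay": 0, "az": -0.98, "jaw": 91},
    {"tx": 0, "ty": 0, "tz": 0, "ax": 0, "ay": 0, "az": -0.98, "jaw": 91},
    {"tx": 0, "ty": 0, "tz": 0, "ax": 0, "ay": 0, "az": -0.98, "jaw": 91},
    {"tx": 0, "ty": 0, "tz": 0, "ax": 0, "ay": 0, "az": 0, "jaw": 91},
  ],
)

```text
time_s: 5.2
tool_pos: [555.4, 49.7, 309.9]
orientation: [-3.142, 0.0, 1.57]
contact_force: [0.1, 0.1, -1.1]
grip_width: 90.7
grip_force: 0.0
```

```bash
python3 - <<'E'
from h import *
st(); K,W=wproj(); np.save('w2.npy',W); show('wrist','w2')
look('wrist',['control_box','stop_top','lock_slot','key_grip','key_stand','key'])
E
```

```text
5.2 [555.4  49.7 309.9] [-3.1416e+00  1.0000e-04  1.5695e+00] q [ 0.069  0.248  1.427 -0.     1.467  0.07 ] F [ 0.1  0.1 -1.1] M [-0.07 -0.06  0.02] 90.7 0.0
wrist control_box [([569.2, 44.2, -2.0], 0.63)]
wrist stop_top [([549.3, 98.9, 105.9], 0.57)]
wrist lock_slot [([579.9, -10.6, 62.1], 0.51)]
wrist key_grip []
wrist key_stand []
wrist key []
```

View pics/w2.png

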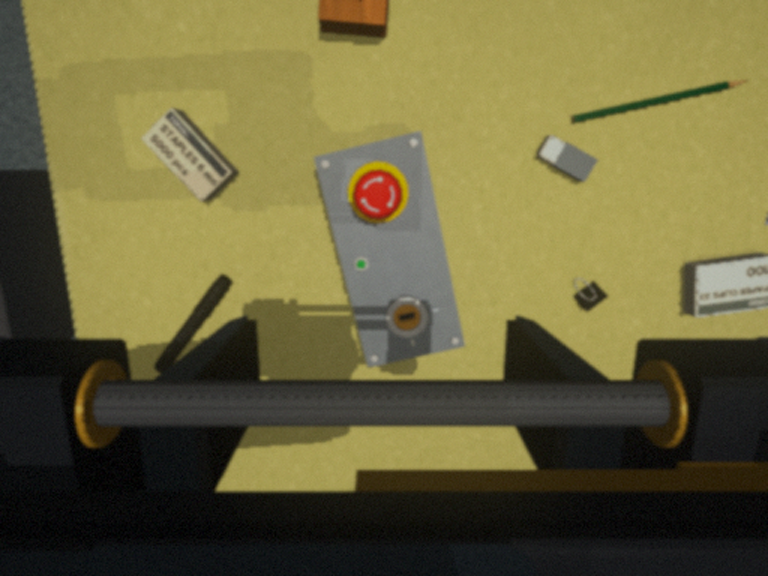

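The view shows the box corners at about (316,157), (421,132), (464,345) and (370,366). The button is at (378,194), and the lock at (407,317) has its slot roughly along the box's x axis. I'll refine these positions numerically.

```bash
python3 - <<'E'
from h import *
K=camera_model('wrist')['camera_matrix'];W=np.load('w2.npy')
im=cv2.imread('pics/w2_raw.png');hsv=cv2.cvtColor(im,cv2.COLOR_BGR2HSV)
# red head
m=((hsv[...,0]<8)|(hsv[...,0]>172))&(hsv[...,1]>170)&(hsv[...,2]>90); m[:90]=0
n,l,s,c=cv2.connectedComponentsWithStats(m.astype(np.uint8)); 
for i in range(1,n):
    if s[i,4]>50: print(s[i],c[i],ray(K,W,c[i],103))
# box corners
cs=np.array([(316,157),(421,132),(464,345),(370,366)])/1.5
P=np.array([ray(K,W,p,65) for p in cs]);print(P.round(1),P.mean(0))
print('yaw',[np.degrees(np.arctan2(*(d[[1,0]]))) for d in (P[1]-P[0],P[2]-P[3])],[np.degrees(np.arctan2(-d[0],d[1])) for d in (P[0]-P[3],P[1]-P[2])])
# lock
x,y=407/1.5,317/1.5
crop=im[int(y)-20:int(y)+20,int(x)-20:int(x)+20]
cv2.imwrite('pics/lock2.png',cv2.resize(crop,None,fx=14,fy=14,interpolation=cv2.INTER_CUBIC)); print(int(x)-20,int(y)-20)
print(ray(K,W,(x,y),69))
E
```

```text
[237 114  30  32 566] [251.24734982 129.32508834] [552.23439298  99.3949792  103.        ]
[[502.3 127.3  65. ]
 [587.8 146.6  65. ]
 [629.8 -35.9  65. ]
 [545.1 -56.   65. ]] [566.21869119  45.49292704  65.        ]
yaw [np.float64(12.718251327833524), np.float64(13.345409610825051)] [np.float64(13.13934135067051), np.float64(12.963707119962423)]
251 191
[577.98537445  -8.28160313  69.        ]
```

View pics/lock2.png

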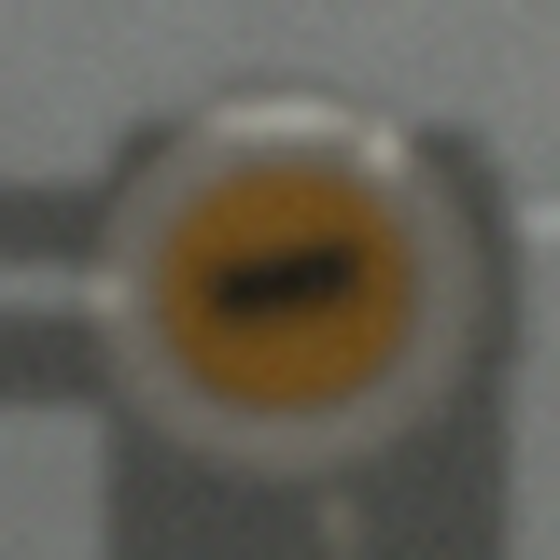

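step_arm(
  deltas=[
    {"tx": 0.5, "ty": -0.024, "tz": 0.5, "ax": 0, "ay": 0, "az": 0, "jaw": 62},
    {"tx": 0.49, "ty": -0.024, "tz": 0.5, "ax": 0, "ay": 0, "az": 0, "jaw": 62},
    {"tx": 0, "ty": 0, "tz": 0.9, "ax": 0, "ay": 0, "az": 0, "jaw": 62},
    {"tx": 0, "ty": 0, "tz": 0.9, "ax": 0, "ay": 0, "az": 0, "jaw": 62},
    {"tx": 0, "ty": 0, "tz": 0.6, "ax": 0, "ay": 0, "az": 0, "jaw": 62},
    {"tx": 0, "ty": 0, "tz": 0.5, "ax": 0, "ay": 0, "az": 0, "jaw": 62},
    {"tx": 0, "ty": 0, "tz": 0.4, "ax": 0, "ay": 0, "az": 0, "jaw": 62},
    {"tx": 0, "ty": 0, "tz": 0.3, "ax": 0, "ay": 0, "az": 0, "jaw": 62},
    {"tx": 0, "ty": 0, "tz": 0, "ax": 0, "ay": 0, "az": 0, "jaw": 62},
  ],
)

```text
time_s: 6.68
tool_pos: [552.4, 99.1, 79.0]
orientation: [-3.14, 0.0, 1.571]
contact_force: [-0.2, 0.5, -0.1]
grip_width: 62.2
grip_force: 0.0
```

step_arm(
  deltas=[
    {"tx": 0, "ty": 0, "tz": 0, "ax": 0, "ay": 0, "az": 0, "jaw": 30},
    {"tx": 0, "ty": 0, "tz": 0, "ax": 0, "ay": 0, "az": 0, "jaw": 30},
    {"tx": 0, "ty": 0, "tz": 0, "ax": 0, "ay": 0, "az": 0, "jaw": 30},
    {"tx": 0, "ty": 0, "tz": 0, "ax": 0, "ay": 0, "az": 0, "jaw": 30},
    {"tx": 0, "ty": 0, "tz": 0, "ax": 0, "ay": 0, "az": 0, "jaw": 30},
    {"tx": 0, "ty": 0, "tz": 0, "ax": 0, "ay": 0, "az": 0, "jaw": 30},
  ],
)

```text
time_s: 7.42
tool_pos: [552.7, 99.3, 80.0]
orientation: [-3.141, -0.0, 1.571]
contact_force: [-3.6, 0.4, 2.1]
grip_width: 36.4
grip_force: 30.0
```

```bash
python3 -c "
from h import *
st()"
```

```text
7.42 [552.7  99.3  80. ] [-3.141  -0.      1.5705] q [0.157 0.416 1.784 0.    0.942 0.157] F [-3.6  0.4  2.1] M [0.09 0.37 0.  ] 36.4 30.000512665847054
```

step_arm(
  deltas=[
    {"tx": 0, "ty": 0, "tz": 0.05, "ax": 0, "ay": 0, "az": 0, "jaw": 30},
    {"tx": 0, "ty": 0, "tz": 0.05, "ax": 0, "ay": 0, "az": 0, "jaw": 30},
    {"tx": 0, "ty": 0, "tz": 0.04, "ax": 0, "ay": 0, "az": 0, "jaw": 30},
    {"tx": 0, "ty": 0, "tz": 0, "ax": 0, "ay": 0, "az": 0, "jaw": 30},
  ],
)

```text
time_s: 7.92
tool_pos: [552.7, 99.2, 72.9]
orientation: [-3.141, 0.0, 1.57]
contact_force: [-3.8, 1.2, 4.4]
grip_width: 36.5
grip_force: 30.0
```

step_arm(
  deltas=[
    {"tx": 0, "ty": 0, "tz": 0.02, "ax": 0, "ay": 0, "az": 0, "jaw": 30},
    {"tx": 0, "ty": 0, "tz": 0, "ax": 0, "ay": 0, "az": 0, "jaw": 30},
  ],
)

```text
time_s: 8.18
tool_pos: [552.7, 99.2, 72.5]
orientation: [-3.141, 0.0, 1.571]
contact_force: [-4.7, 0.3, 8.5]
grip_width: 36.6
grip_force: 30.0
```

step_arm(
  deltas=[
    {"tx": 0, "ty": 0, "tz": 0.02, "ax": 0, "ay": 0, "az": 0, "jaw": 30},
    {"tx": 0, "ty": 0, "tz": 0, "ax": 0, "ay": 0, "az": 0, "jaw": 30},
  ],
)

```text
time_s: 8.43
tool_pos: [552.7, 99.3, 72.5]
orientation: [-3.142, -0.0, 1.571]
contact_force: [-5.9, 0.4, 13.5]
grip_width: 36.7
grip_force: 30.0
```

step_arm(
  deltas=[
    {"tx": 0, "ty": 0, "tz": 0.03, "ax": 0, "ay": 0, "az": 0, "jaw": 30},
    {"tx": 0, "ty": 0, "tz": 0, "ax": 0, "ay": 0, "az": 0, "jaw": 30},
  ],
)

```text
time_s: 8.68
tool_pos: [552.8, 99.3, 72.3]
orientation: [3.141, -0.0, 1.571]
contact_force: [-9.2, 0.4, 22.5]
grip_width: 36.5
grip_force: 30.0
```

step_arm(
  deltas=[
    {"tx": 0, "ty": 0, "tz": -0.06, "ax": 0, "ay": 0, "az": 0, "jaw": 62},
    {"tx": 0, "ty": 0, "tz": 0, "ax": 0, "ay": 0, "az": 0, "jaw": 62},
    {"tx": 0, "ty": 0, "tz": -0.6, "ax": 0, "ay": 0, "az": 0, "jaw": 62},
    {"tx": 0, "ty": 0, "tz": -0.9, "ax": 0, "ay": 0, "az": 0, "jaw": 62},
    {"tx": -0.5, "ty": 0, "tz": -0.9, "ax": 0, "ay": 0, "az": 0, "jaw": 62},
    {"tx": 0, "ty": 0, "tz": 0, "ax": 0, "ay": 0, "az": 0, "jaw": 62},
  ],
)

```text
time_s: 9.43
tool_pos: [555.8, 73.3, 195.7]
orientation: [3.133, -0.0, 1.569]
contact_force: [0.0, -0.2, -0.6]
grip_width: 62.2
grip_force: 0.0
```

```bash
python3 - <<'E'
from h import *
st(); K,W=wproj(); np.save('w3.npy',W); show('wrist','w3')
look('wrist',['stop_top','lock_slot'])
im=cv2.imread('pics/w3_raw.png');hsv=cv2.cvtColor(im,cv2.COLOR_BGR2HSV)
m=((hsv[...,0]<8)|(hsv[...,0]>172))&(hsv[...,1]>170)&(hsv[...,2]>90)
n,l,s,c=cv2.connectedComponentsWithStats(m.astype(np.uint8)); 
for i in range(1,n):
    if s[i,4]>150: print(s[i],c[i],[ray(K,W,c[i],z).round(1) for z in (96,103)])
E
```

```text
9.43 [555.8  73.3 195.7] [ 3.1330e+00 -3.0000e-04  1.5691e+00] q [ 1.110e-01  3.050e-01  1.634e+00 -1.000e-03  1.194e+00  1.130e-01] F [ 0.  -0.2 -0.6] M [-0.04 -0.11 -0.02] 62.2 0.0
wrist stop_top [([555.5, 97.0, 97.2], 0.7)]
wrist lock_slot []
[ 228  143   42   43 1138] [248.83655536 163.55975395] [array([552.3, 100.3,  96. ]), array([552.4, 101.3, 103. ])]
```

View pics/w3.png

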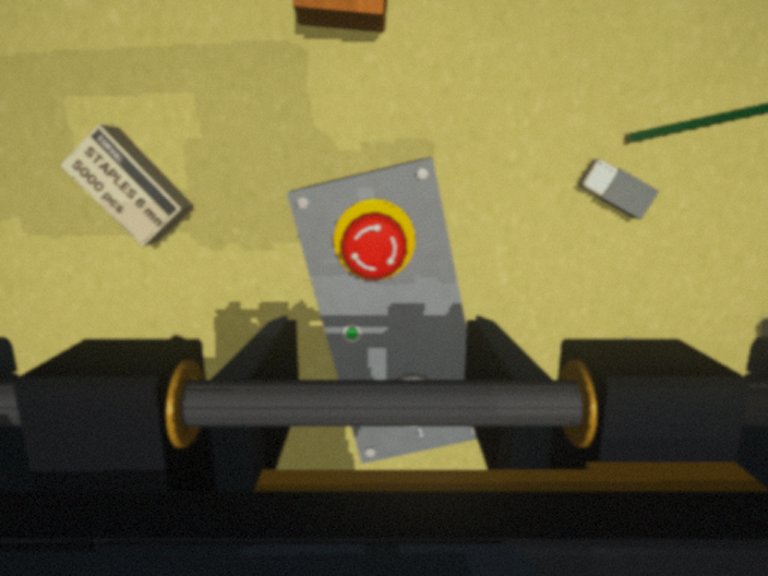

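The head is now lower: stop_top reads z ≈ 97 with its centre at pixel (374,246), so it has latched. Next I regrip and twist clockwise.

step_arm(
  deltas=[
    {"tx": 0.5, "ty": -0.01, "tz": 0.6, "ax": 0, "ay": 0, "az": 0, "jaw": 62},
    {"tx": 0, "ty": 0, "tz": 0.7, "ax": 0, "ay": 0, "az": 0, "jaw": 62},
    {"tx": 0, "ty": 0, "tz": 0.6, "ax": 0, "ay": 0, "az": 0, "jaw": 62},
    {"tx": 0, "ty": 0, "tz": 0.49, "ax": 0, "ay": 0, "az": 0, "jaw": 62},
    {"tx": 0, "ty": 0, "tz": 0, "ax": 0, "ay": 0, "az": 0, "jaw": 62},
    {"tx": 0, "ty": 0, "tz": 0, "ax": 0, "ay": 0, "az": 0, "jaw": 30},
    {"tx": 0, "ty": 0, "tz": 0, "ax": 0, "ay": 0, "az": 0, "jaw": 30},
    {"tx": 0, "ty": 0, "tz": 0, "ax": 0, "ay": 0, "az": 0, "jaw": 30},
    {"tx": 0, "ty": 0, "tz": 0, "ax": 0, "ay": 0, "az": 0, "jaw": 30},
    {"tx": 0, "ty": 0, "tz": 0, "ax": 0, "ay": 0, "az": 0, "jaw": 30},
  ],
)

```text
time_s: 10.82
tool_pos: [552.7, 99.3, 73.6]
orientation: [3.141, -0.0, 1.57]
contact_force: [-1.6, 0.1, 4.5]
grip_width: 36.4
grip_force: 30.0
```

step_arm(
  deltas=[
    {"tx": 0, "ty": 0, "tz": 0, "ax": 0, "ay": 0, "az": 1, "jaw": 30},
    {"tx": 0, "ty": 0, "tz": 0, "ax": 0, "ay": 0, "az": 1, "jaw": 30},
    {"tx": 0, "ty": 0, "tz": 0, "ax": 0, "ay": 0, "az": 1, "jaw": 30},
    {"tx": 0, "ty": 0, "tz": 0, "ax": 0, "ay": 0, "az": 1, "jaw": 30},
    {"tx": 0, "ty": 0, "tz": 0, "ax": 0, "ay": 0, "az": 1, "jaw": 30},
    {"tx": 0, "ty": 0, "tz": 0, "ax": 0, "ay": 0, "az": 1, "jaw": 30},
    {"tx": 0, "ty": 0, "tz": 0, "ax": 0, "ay": 0, "az": 1, "jaw": 30},
    {"tx": 0, "ty": 0, "tz": 0, "ax": 0, "ay": 0, "az": 1, "jaw": 30},
    {"tx": 0, "ty": 0, "tz": 0, "ax": 0, "ay": 0, "az": 1, "jaw": 30},
    {"tx": 0, "ty": 0, "tz": 0, "ax": 0, "ay": 0, "az": 1, "jaw": 30},
    {"tx": 0, "ty": 0, "tz": 0, "ax": 0, "ay": 0, "az": 1, "jaw": 30},
    {"tx": 0, "ty": 0, "tz": 0, "ax": 0, "ay": 0, "az": 0, "jaw": 30},
  ],
)

```text
time_s: 12.32
tool_pos: [552.0, 99.6, 73.2]
orientation: [-3.141, 0.0, 0.612]
contact_force: [-2.8, 2.8, 4.9]
grip_width: 36.7
grip_force: 30.0
```

```bash
python3 -c "
from h import *
st()"
```

```text
12.32 [552.   99.6  73.2] [-3.1405e+00  4.0000e-04  6.1150e-01] q [1.580e-01 4.230e-01 1.793e+00 1.000e-03 9.260e-01 1.116e+00] F [-2.8  2.8  4.9] M [0.36 0.56 0.06] 36.7 30.00118659765576
```

step_arm(
  deltas=[
    {"tx": 0, "ty": 0, "tz": 0, "ax": 0, "ay": 0, "az": 0, "jaw": 62},
    {"tx": 0, "ty": 0, "tz": 0, "ax": 0, "ay": 0, "az": 0, "jaw": 62},
    {"tx": 0, "ty": 0, "tz": 0, "ax": 0, "ay": 0, "az": 0, "jaw": 62},
    {"tx": 0, "ty": 0, "tz": -0.5, "ax": 0, "ay": 0, "az": 0, "jaw": 62},
    {"tx": 0, "ty": 0, "tz": -0.7, "ax": 0, "ay": 0, "az": 0, "jaw": 62},
    {"tx": 0, "ty": 0, "tz": -0.8, "ax": 0, "ay": 0, "az": -1, "jaw": 62},
    {"tx": 0, "ty": 0, "tz": -0.8, "ax": 0, "ay": 0, "az": -1, "jaw": 62},
    {"tx": 0, "ty": 0, "tz": -0.8, "ax": 0, "ay": 0, "az": -1, "jaw": 62},
    {"tx": 0, "ty": 0, "tz": -0.6, "ax": 0, "ay": 0, "az": -1, "jaw": 62},
    {"tx": 0, "ty": 0, "tz": -0.54, "ax": 0, "ay": 0, "az": -1, "jaw": 62},
    {"tx": 0, "ty": 0, "tz": 0, "ax": 0, "ay": 0, "az": -1, "jaw": 62},
    {"tx": 0, "ty": 0, "tz": 0, "ax": 0, "ay": 0, "az": -1, "jaw": 62},
    {"tx": 0, "ty": 0, "tz": 0, "ax": 0, "ay": 0, "az": -1, "jaw": 62},
    {"tx": 0, "ty": 0, "tz": 0, "ax": 0, "ay": 0, "az": -1, "jaw": 62},
    {"tx": 0, "ty": 0, "tz": 0, "ax": 0, "ay": 0, "az": -1, "jaw": 62},
    {"tx": 0, "ty": 0, "tz": 0, "ax": 0, "ay": 0, "az": -1, "jaw": 62},
    {"tx": 0.5, "ty": -0.1, "tz": 0, "ax": 0, "ay": 0, "az": 0, "jaw": 50},
    {"tx": 0.5, "ty": -0.1, "tz": 0, "ax": 0, "ay": 0, "az": 0, "jaw": 50},
    {"tx": 0, "ty": 0, "tz": 0, "ax": 0, "ay": 0, "az": 0, "jaw": 50},
    {"tx": 0, "ty": 0, "tz": 0, "ax": 0, "ay": 0, "az": 0, "jaw": 50},
  ],
)

```text
time_s: 14.82
tool_pos: [542.7, 148.6, 309.8]
orientation: [3.141, 0.001, 1.571]
contact_force: [0.1, 0.1, 0.7]
grip_width: 50.0
grip_force: 0.0
```

```bash
python3 - <<'E'
from h import *
st(); K,W=wproj(); np.save('w4.npy',W); show('wrist','w4')
look('wrist',['stop_top','lock_slot','key_grip','key_stand','key'])
E
```

```text
14.82 [542.7 148.6 309.8] [3.1415e+00 9.0000e-04 1.5706e+00] q [ 2.470e-01  2.570e-01  1.415e+00 -1.000e-03  1.470e+00  2.480e-01] F [0.1 0.1 0.7] M [-0.01 -0.05  0.02] 50.0 0.0
wrist stop_top [([551.3, 101.0, 106.2], 0.6)]
wrist lock_slot [([550.2, 98.5, 105.9], 0.74)]
wrist key_grip [([534.7, 266.6, 61.0], 0.66)]
wrist key_stand [([535.4, 267.6, 3.0], 0.93)]
wrist key [([536.7, 269.9, 6.2], 0.78)]
```

View pics/w4.png

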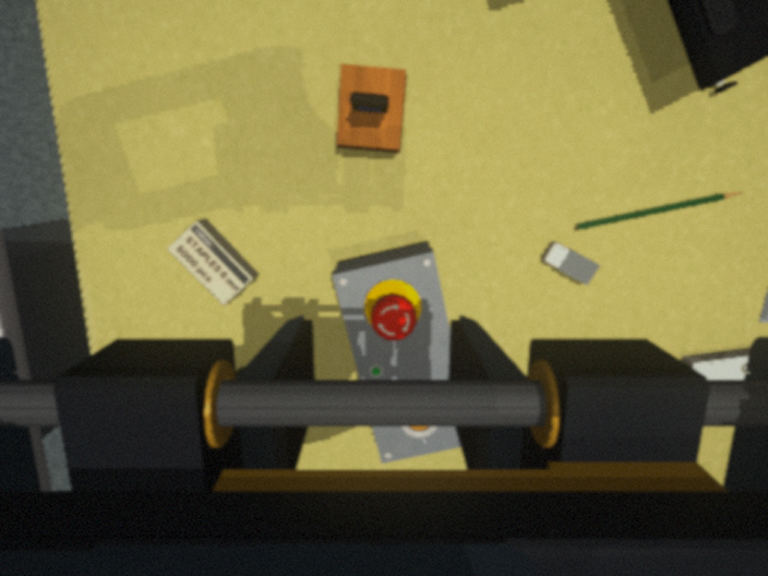

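The button has popped back up, with its top at z ≈ 106. The key head is at (370,102) and lies roughly along world x. I'll measure its pose.

```bash
python3 - <<'E'
from h import *
K=camera_model('wrist')['camera_matrix'];W=np.load('w4.npy')
im=cv2.imread('pics/w4_raw.png');hsv=cv2.cvtColor(im,cv2.COLOR_BGR2HSV)
# stand top: orange
m=(hsv[...,0]<18)&(hsv[...,1]>120)&(hsv[...,2]>110); m[:30]=0; m[110:]=0; m[:,:215]=0; m[:,285:]=0
mm=cv2.morphologyEx(m.astype(np.uint8),cv2.MORPH_CLOSE,np.ones((25,25)))
c=max(cv2.findContours(mm,0,1)[0],key=cv2.contourArea); r=cv2.minAreaRect(c); b=cv2.boxPoints(r); print(r)
P=np.array([ray(K,W,p,34) for p in b]); print(P.round(1),P.mean(0))
e=P[np.argsort(P[:,1])]; print('edge yaw',[np.degrees(np.arctan2(d[1],d[0])) for d in (sorted(e[:2],key=lambda p:p[0])[1]-sorted(e[:2],key=lambda p:p[0])[0],sorted(e[2:],key=lambda p:p[0])[1]-sorted(e[2:],key=lambda p:p[0])[0])])
for d in (34,62,82): print(d,ray(K,W,(370/1.5,102/1.5),d).round(1))
cr=im[45:100,220:275]; np.set_printoptions(linewidth=250)
cv2.imwrite('pics/key4.png',cv2.resize(cr,None,fx=10,fy=10,interpolation=cv2.INTER_CUBIC))
E
```

```text
((246.7827911376953, 71.10690307617188), (42.76842498779297, 53.564334869384766), 4.763641834259033)
[[502.4 237.6  34. ]
 [509.6 302.   34. ]
 [563.3 297.8  34. ]
 [558.3 233.   34. ]] [533.40081393 267.59385133  34.        ]
edge yaw [np.float64(-4.6180180737588525), np.float64(-4.446454999817427)]
34 [533.3 272.   34. ]
62 [533.9 268.5  62. ]
82 [534.3 266.   82. ]
```

View pics/key4.png

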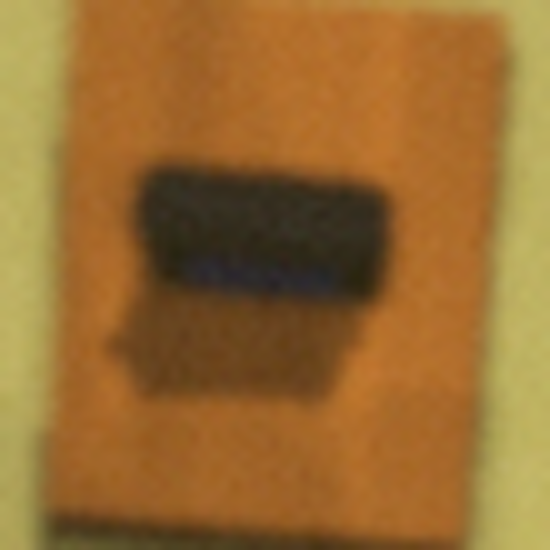

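step_arm(
  deltas=[
    {"tx": 0.8, "ty": -0.06, "tz": 0, "ax": 0, "ay": 0, "az": 0, "jaw": 50},
    {"tx": 0.8, "ty": -0.06, "tz": 0, "ax": 0, "ay": 0, "az": 0, "jaw": 50},
    {"tx": 0.78, "ty": -0.06, "tz": 0, "ax": 0, "ay": 0, "az": 0, "jaw": 50},
    {"tx": 0, "ty": 0, "tz": 0.2, "ax": 0, "ay": 0, "az": -1, "jaw": 50},
    {"tx": 0, "ty": 0, "tz": 0.2, "ax": 0, "ay": 0, "az": -1, "jaw": 50},
    {"tx": 0, "ty": 0, "tz": 0.2, "ax": 0, "ay": 0, "az": -1, "jaw": 50},
    {"tx": 0, "ty": 0, "tz": 0.2, "ax": 0, "ay": 0, "az": -1, "jaw": 50},
    {"tx": 0, "ty": 0, "tz": 0.2, "ax": 0, "ay": 0, "az": -1, "jaw": 50},
    {"tx": 0, "ty": 0, "tz": 0.2, "ax": 0, "ay": 0, "az": -1, "jaw": 50},
    {"tx": 0, "ty": 0, "tz": 0.2, "ax": 0, "ay": 0, "az": -1, "jaw": 50},
    {"tx": 0, "ty": 0, "tz": 0.2, "ax": 0, "ay": 0, "az": -1, "jaw": 50},
    {"tx": 0, "ty": 0, "tz": 0.2, "ax": 0, "ay": 0, "az": -1, "jaw": 50},
    {"tx": 0, "ty": 0, "tz": 0.2, "ax": 0, "ay": 0, "az": -1, "jaw": 50},
    {"tx": 0, "ty": 0, "tz": 0.2, "ax": 0, "ay": 0, "az": -1, "jaw": 50},
    {"tx": 0, "ty": 0, "tz": 0.2, "ax": 0, "ay": 0, "az": -1, "jaw": 50},
    {"tx": 0, "ty": 0, "tz": 0.2, "ax": 0, "ay": 0, "az": -1, "jaw": 50},
    {"tx": 0, "ty": 0, "tz": 0.2, "ax": 0, "ay": 0, "az": -1, "jaw": 50},
    {"tx": 0, "ty": 0, "tz": 0.2, "ax": 0, "ay": 0, "az": -1, "jaw": 50},
    {"tx": 0, "ty": 0, "tz": 0.2, "ax": 0, "ay": 0, "az": -1, "jaw": 50},
    {"tx": 0, "ty": 0, "tz": 0.2, "ax": 0, "ay": 0, "az": -1, "jaw": 50},
  ],
)

```text
time_s: 17.62
tool_pos: [533.8, 267.9, 139.6]
orientation: [-3.142, 0.0, 3.057]
contact_force: [0.2, 0.6, 0.2]
grip_width: 50.1
grip_force: 0.0
```

step_arm(
  deltas=[
    {"tx": 0, "ty": 0, "tz": 0, "ax": 0, "ay": 0, "az": 0, "jaw": 50},
    {"tx": 0, "ty": 0, "tz": 0, "ax": 0, "ay": 0, "az": 0, "jaw": 50},
  ],
)

```text
time_s: 17.88
tool_pos: [533.9, 268.2, 140.3]
orientation: [3.141, 0.001, 3.053]
contact_force: [-0.1, 0.4, -0.2]
grip_width: 49.9
grip_force: 0.0
```

```bash
python3 - <<'E'
from h import *
st(); K,W=wproj(); np.save('w5.npy',W); show('wrist','w5')
look('wrist',['key_grip','key_stand'])
E
```

```text
17.88 [533.9 268.2 140.3] [3.1413e+00 6.0000e-04 3.0526e+00] q [ 0.446  0.408  1.623 -0.     1.11  -1.035] F [-0.1  0.4 -0.2] M [ 0.09 -0.14  0.  ] 49.9 0.0
wrist key_grip [([533.0, 267.9, 60.9], 0.94)]
wrist key_stand [([531.5, 267.1, 1.3], 0.86)]
```

View pics/w5.png

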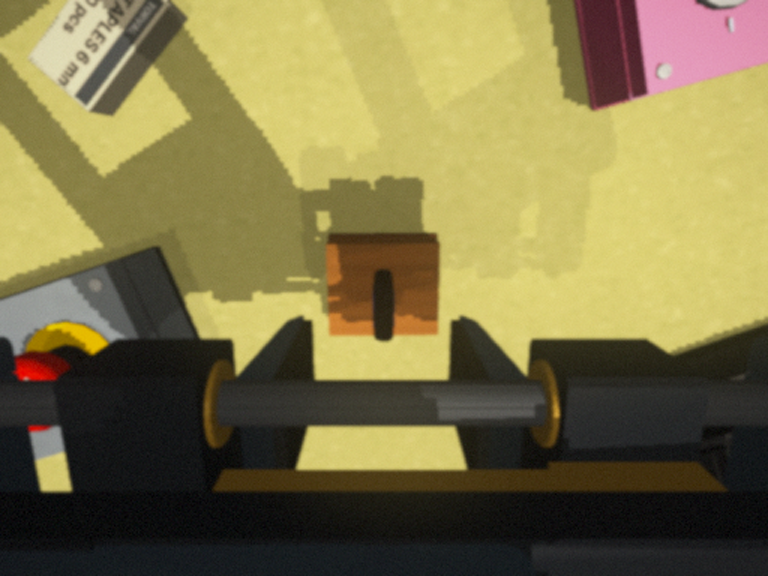

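The key, at pixel (383,305), is centred between the fingers and aligned with them. I'll descend and grip.

step_arm(
  deltas=[
    {"tx": 0, "ty": 0, "tz": 0.7, "ax": 0, "ay": 0, "az": 0, "jaw": 50},
    {"tx": 0, "ty": 0, "tz": 0.6, "ax": 0, "ay": 0, "az": 0, "jaw": 50},
    {"tx": 0, "ty": 0, "tz": 0.4, "ax": 0, "ay": 0, "az": 0, "jaw": 50},
    {"tx": 0, "ty": 0, "tz": 0.24, "ax": 0, "ay": 0, "az": 0, "jaw": 40},
    {"tx": 0, "ty": 0, "tz": 0, "ax": 0, "ay": 0, "az": 0, "jaw": 5},
    {"tx": 0, "ty": 0, "tz": 0, "ax": 0, "ay": 0, "az": 0, "jaw": 5},
    {"tx": 0, "ty": 0, "tz": 0, "ax": 0, "ay": 0, "az": 0, "jaw": 5},
    {"tx": 0, "ty": 0, "tz": 0, "ax": 0, "ay": 0, "az": 0, "jaw": 5},
    {"tx": 0, "ty": 0, "tz": 0, "ax": 0, "ay": 0, "az": 0, "jaw": 5},
    {"tx": 0, "ty": 0, "tz": 0, "ax": 0, "ay": 0, "az": 0, "jaw": 5},
    {"tx": 0, "ty": 0, "tz": 0, "ax": 0, "ay": 0, "az": 0, "jaw": 5},
  ],
)

```text
time_s: 19.4
tool_pos: [534.1, 268.5, 43.7]
orientation: [3.141, 0.001, 3.054]
contact_force: [-0.6, 0.3, 5.9]
grip_width: 9.6
grip_force: 30.0
```

```bash
python3 -c "
from h import *
st()"
```

```text
19.4 [534.1 268.5  43.7] [3.1409e+00 1.4000e-03 3.0541e+00] q [ 0.447  0.505  1.737 -0.     0.898 -1.037] F [-0.6  0.3  5.9] M [ 0.08 -0.07 -0.02] 9.6 30.000896751880646
```

step_arm(
  deltas=[
    {"tx": 0, "ty": 0, "tz": -0.2, "ax": 0, "ay": 0, "az": 0, "jaw": 5},
    {"tx": 0, "ty": 0, "tz": -0.3, "ax": 0, "ay": 0, "az": 0, "jaw": 5},
    {"tx": 0, "ty": 0, "tz": -0.5, "ax": 0, "ay": 0, "az": 0, "jaw": 5},
    {"tx": 0, "ty": 0, "tz": -0.7, "ax": 0, "ay": 0, "az": 0, "jaw": 5},
    {"tx": 0, "ty": 0, "tz": -0.84, "ax": 0, "ay": 0, "az": 0, "jaw": 5},
    {"tx": 0, "ty": 0, "tz": 0, "ax": 0, "ay": 0, "az": -0.9, "jaw": 5},
    {"tx": 0, "ty": 0, "tz": 0, "ax": 0, "ay": 0, "az": -0.9, "jaw": 5},
    {"tx": 0, "ty": 0, "tz": 0, "ax": 0, "ay": 0, "az": -0.9, "jaw": 5},
    {"tx": 0, "ty": 0, "tz": 0, "ax": 0, "ay": 0, "az": -0.9, "jaw": 5},
    {"tx": 0.047, "ty": -0.699, "tz": 0, "ax": 0, "ay": 0, "az": 0, "jaw": 5},
    {"tx": 0.047, "ty": -0.699, "tz": 0, "ax": 0, "ay": 0, "az": 0, "jaw": 5},
    {"tx": 0.047, "ty": -0.699, "tz": 0, "ax": 0, "ay": 0, "az": 0, "jaw": 5},
    {"tx": 0.047, "ty": -0.699, "tz": 0, "ax": 0, "ay": 0, "az": 0, "jaw": 5},
    {"tx": 0.047, "ty": -0.699, "tz": 0, "ax": 0, "ay": 0, "az": 0, "jaw": 5},
    {"tx": 0.047, "ty": -0.699, "tz": 0, "ax": 0, "ay": 0, "az": 0, "jaw": 5},
    {"tx": 0.047, "ty": -0.699, "tz": 0, "ax": 0, "ay": 0, "az": 0, "jaw": 5},
    {"tx": 0.047, "ty": -0.699, "tz": 0, "ax": 0, "ay": 0, "az": 0, "jaw": 5},
    {"tx": 0, "ty": 0, "tz": 0, "ax": 0, "ay": 0, "az": 0, "jaw": 5},
    {"tx": 0, "ty": 0, "tz": 0, "ax": 0, "ay": 0, "az": 0, "jaw": 5},
    {"tx": 0, "ty": 0, "tz": 0, "ax": 0, "ay": 0, "az": 0, "jaw": 5},
  ],
)

```text
time_s: 21.9
tool_pos: [577.8, -7.6, 170.2]
orientation: [3.141, -0.0, -2.914]
contact_force: [0.9, -0.1, -0.4]
grip_width: 10.0
grip_force: 30.0
```

```bash
python3 - <<'E'
from h import *
st(); K,W=wproj(); np.save('w6.npy',W); T=pose(); np.save('t6.npy',T)
show('wrist','w6')
look('wrist',['lock_slot','key_grip','key','control_box','stop_top'])
print('lock est px',proj(K,W,[578.6,-8.1,69])*1.5,'tip',proj(K,W,(T@[0,0,35.7,1])[:3])*1.5)
im=cv2.imread('pics/w6_raw.png')
cv2.imwrite('pics/w6c.png',cv2.resize(im[130:290,170:340],None,fx=3.5,fy=3.5,interpolation=cv2.INTER_CUBIC))
E
```

```text
21.9 [577.8  -7.6 170.2] [ 3.1414e+00 -2.0000e-04 -2.9138e+00] q [-0.033  0.355  1.627  0.     1.161 -1.832] F [ 0.9 -0.1 -0.4] M [ 0.12 -0.09 -0.01] 10.0 29.999970495700836
wrist lock_slot [([580.1, -6.9, 67.3], 0.77)]
wrist key_grip [([575.9, -11.0, 190.4], 0.9)]
wrist key [([578.3, -6.8, 137.4], 0.71), ([552.8, 99.6, 109.1], 0.56)]
wrist control_box [([567.7, 42.9, -2.4], 0.65)]
wrist stop_top [([551.5, 100.5, 105.1], 0.89)]
lock est px [381.4417113  295.25735984] tip [383.1807324  330.63991541]
```

View pics/w6c.png

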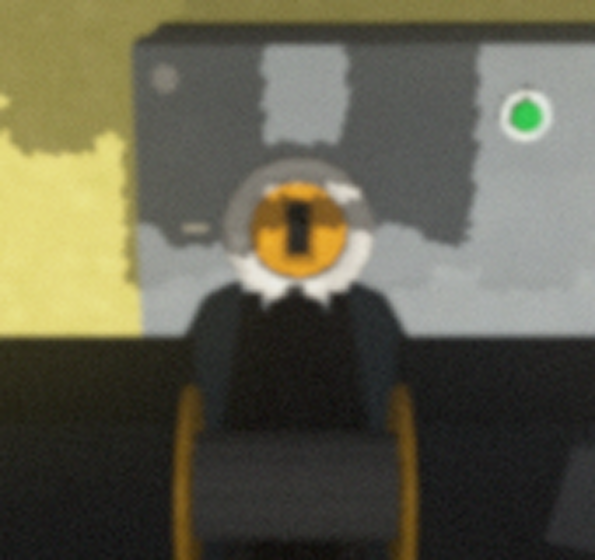

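The crop shows the slot at about (298,229), straight along the tool's x axis. The blade's dark tip is directly below it at (298,287). I'll measure the offsets numerically.

```bash
python3 - <<'E'
from h import *
np.set_printoptions(linewidth=250)
K=camera_model('wrist')['camera_matrix'];W=np.load('w6.npy');T=np.load('t6.npy');Ti=np.linalg.inv(T)
im=cv2.imread('pics/w6_raw.png');hsv=cv2.cvtColor(im,cv2.COLOR_BGR2HSV);v=im.max(2)
sub=v[183:208,246:266]; ys,xs=np.nonzero((sub<60)); print(len(xs))
c=np.array([xs.mean()+246,ys.mean()+183]); print(c,xs.min()+246,xs.max()+246,ys.min()+183,ys.max()+183)
A=np.c_[xs-xs.mean(),ys-ys.mean()]; u,s,vt=np.linalg.svd(A); print('axis deg from vertical',np.degrees(np.arctan2(vt[0,0],vt[0,1])))
def tool(uv,z): return (Ti@np.r_[ray(K,W,uv,z),1])[:3]
m=(hsv[...,0]>10)&(hsv[...,0]<25)&(hsv[...,1]>150)&(hsv[...,2]>90);m[:170]=0;m[225:]=0;m[:,:235]=0;m[:,275:]=0
y,x=np.nonzero(m); (ec,er)=cv2.minEnclosingCircle(np.c_[x,y].astype(np.float32)); print('brass',ec,er)
print('slot tool',tool(c,69).round(2),'brass',tool(ec,69).round(2), 'world',ray(K,W,c,69).round(1))
print(v[200:236,238:272])
# key x from w5: dark blob
W5=np.load('w5.npy');v5=cv2.imread('pics/w5_raw.png').max(2)
print(v5[174:232,255])
for r in (220,224,226,228): 
    p=ray(K,W5,(255,r),82); print(r,p.round(1))
E
```

```text
48
[254.91666667 193.85416667] 253 257 189 200
axis deg from vertical -1.2112808293483104
brass (254.94000244140625, 195.5) 13.145960807800293
slot tool [  1.95  -0.18 101.16] brass [  0.5   -0.16 101.16] world [575.9  -8.2  69. ]
[[142 134 128 ... 183 204 218]
 [138 131 134 ... 190 207 217]
 [147 141 151 ... 198 214 219]
 ...
 [ 33  29  28 ...  27  26  28]
 [ 27  30  31 ...  29  29  28]
 [ 32  28  29 ...  28  25  29]]
[105 104 102  95  91  69  47  40  34  37  36  37  40  37  38  36  41  38  43  39  40  35  42  40  40  42  40  40  43  44  42  43  43  42  48  44  46  46  48  42  45  46  46  45  47  44  46  47  45  45  44  53  79 141 194 214 221 220]
220 [541.5 267.3  82. ]
224 [544.6 267.   82. ]
226 [546.2 266.8  82. ]
228 [547.7 266.7  82. ]
```

```bash
python3 - <<'E'
from h import *
K=camera_model('wrist')['camera_matrix'];W=np.load('w6.npy');T=np.load('t6.npy')
v=cv2.imread('pics/w6_raw.png').max(2)
print('     ',*range(244,267))
for r in range(184,230): print(r,*[f'{a:3d}' for a in v[r,244:267]])
for x in (4,5,6): print(x,[proj(K,W,(T@[x,y,z,1])[:3]).round(1).tolist() for y,z in ((-2,35.7),(2,35.7),(0,33),(0,30))])
print('shoulder',[proj(K,W,(T@[9,y,9.7,1])[:3]).round(1).tolist() for y in(-4,4)],'finger end',[proj(K,W,(T@[16,y,0,1])[:3]).round(1).tolist() for y in(-5,5,-15,15)])
E
```

```text
244 245 246 247 248 249 250 251 252 253 254 255 256 257 258 259 260 261 262 263 264 265 266
184 134 161 186 202 208 207 203 206 217 224 227 227 225 225 219 212 199 183 177 178 192 199 210
185 136 162 187 205 210 194 177 180 195 209 211 217 218 219 215 198 184 182 186 178 184 193 205
186 127 142 166 185 192 173 149 137 147 160 165 171 180 188 188 170 152 155 163 152 155 173 190
187 119 125 140 157 158 146 128 115 107 106 103 109 118 135 139 134 130 133 134 131 136 146 168
188 118 124 126 134 132 131 114  96  81  65  62  61  67  77  95 111 124 125 128 130 131 135 142
189 123 128 126 127 127 127 114  90  69  47  43  37  41  56  80 104 118 123 128 132 127 128 124
190 124 128 129 129 124 122 116  88  61  37  36  31  42  52  77 101 119 122 126 129 129 125 125
191 126 129 127 129 129 124 115  88  60  40  39  35  43  56  80 103 120 122 126 125 128 129 125
192 124 130 128 131 126 124 112  94  66  44  36  34  32  55  80 104 118 124 128 129 128 130 129
193 128 127 128 131 129 129 124 102  73  49  45  40  34  50  83 115 129 134 130 137 132 133 138
194 136 140 148 138 137 144 144 128  90  58  48 
[... 3026 characters left out ...]
6  32  30  32  27  31  28  28  33  28  30  28  26  29  30  25  29  29  31  32  30  29  32  31
227  28  29  32  26  30  26  28  25  33  31  32  29  28  26  32  29  28  28  28  27  30  32  30
228  27  33  25  28  34  27  28  30  27  27  32  26  27  28  30  30  31  30  28  29  30  26  33
229  28  27  27  33  24  31  31  28  23  28  29  28  30  25  28  31  28  29  25  28  31  29  32
4 [[252.4, 214.7], [258.5, 214.7], [255.5, 215.9], [255.5, 217.4]]
5 [[252.4, 213.2], [258.5, 213.2], [255.5, 214.5], [255.5, 215.9]]
6 [[252.4, 211.8], [258.5, 211.8], [255.5, 213.0], [255.5, 214.4]]
shoulder [[248.8, 220.0], [262.5, 220.0]] finger end [[246.6, 213.5], [264.9, 213.5], [228.3, 213.5], [283.2, 213.5]]
```

step_arm(
  deltas=[
    {"tx": -0.024, "ty": 0.014, "tz": 0.4, "ax": 0, "ay": 0, "az": 0, "jaw": 5},
    {"tx": 0, "ty": 0, "tz": 0.4, "ax": 0, "ay": 0, "az": 0, "jaw": 5},
    {"tx": 0, "ty": 0, "tz": 0.3, "ax": 0, "ay": 0, "az": 0, "jaw": 5},
    {"tx": 0, "ty": 0, "tz": 0.12, "ax": 0, "ay": 0, "az": 0, "jaw": 5},
    {"tx": 0, "ty": 0, "tz": 0.06, "ax": 0, "ay": 0, "az": 0, "jaw": 5},
    {"tx": 0, "ty": 0, "tz": 0.03, "ax": 0, "ay": 0, "az": 0, "jaw": 5},
    {"tx": 0, "ty": 0, "tz": 0.03, "ax": 0, "ay": 0, "az": 0, "jaw": 5},
    {"tx": 0, "ty": 0, "tz": 0, "ax": 0, "ay": 0, "az": 0, "jaw": 5},
  ],
)

```text
time_s: 23.2
tool_pos: [579.3, -7.5, 103.2]
orientation: [-3.141, 0.001, -2.915]
contact_force: [-0.4, 0.7, 0.0]
grip_width: 9.7
grip_force: 30.0
```

step_arm(
  deltas=[
    {"tx": 0, "ty": 0, "tz": 0.03, "ax": 0, "ay": 0, "az": 0, "jaw": 5},
    {"tx": 0, "ty": 0, "tz": 0.03, "ax": 0, "ay": 0, "az": 0, "jaw": 5},
    {"tx": 0, "ty": 0, "tz": 0, "ax": 0, "ay": 0, "az": 0, "jaw": 5},
  ],
)

```text
time_s: 23.58
tool_pos: [579.0, -7.5, 99.7]
orientation: [3.141, -0.0, -2.915]
contact_force: [0.7, 0.6, -0.8]
grip_width: 9.9
grip_force: 30.0
```

```bash
python3 -c "
from h import *
st()"
```

```text
23.57 [579.   -7.5  99.7] [ 3.1414e+00 -3.0000e-04 -2.9150e+00] q [-0.033  0.419  1.719  0.     1.004 -1.83 ] F [ 0.7  0.6 -0.8] M [ 0.32 -0.09 -0.05] 9.9 29.999932944774628
```

The tip is about 5 mm into the slot with no force. I'll continue down with small wiggles.

step_arm(
  deltas=[
    {"tx": 0, "ty": 0, "tz": 0.04, "ax": 0, "ay": 0, "az": 0.4, "jaw": 5},
    {"tx": 0, "ty": 0, "tz": 0.04, "ax": 0, "ay": 0, "az": -0.8, "jaw": 5},
    {"tx": 0, "ty": 0, "tz": 0.04, "ax": 0, "ay": 0, "az": 0.8, "jaw": 5},
    {"tx": 0, "ty": 0, "tz": 0.04, "ax": 0, "ay": 0, "az": -0.8, "jaw": 5},
    {"tx": 0, "ty": 0, "tz": 0.04, "ax": 0, "ay": 0, "az": 0.8, "jaw": 5},
    {"tx": 0, "ty": 0, "tz": 0, "ax": 0, "ay": 0, "az": -0.4, "jaw": 5},
  ],
)

```text
time_s: 24.32
tool_pos: [578.0, -7.3, 89.7]
orientation: [3.141, -0.002, -2.913]
contact_force: [-3.3, 1.2, 0.8]
grip_width: 10.1
grip_force: 30.0
```

step_arm(
  deltas=[
    {"tx": 0, "ty": 0, "tz": 0.03, "ax": 0, "ay": 0, "az": 0.4, "jaw": 5},
    {"tx": 0, "ty": 0, "tz": 0.03, "ax": 0, "ay": 0, "az": -0.8, "jaw": 5},
    {"tx": 0, "ty": 0, "tz": 0.03, "ax": 0, "ay": 0, "az": 0.8, "jaw": 5},
    {"tx": 0, "ty": 0, "tz": 0, "ax": 0, "ay": 0, "az": -0.8, "jaw": 5},
    {"tx": 0, "ty": 0, "tz": 0, "ax": 0, "ay": 0, "az": 0.4, "jaw": 5},
  ],
)

```text
time_s: 24.95
tool_pos: [579.3, -7.4, 85.6]
orientation: [-3.142, 0.001, -2.918]
contact_force: [-2.5, 1.7, 2.6]
grip_width: 9.8
grip_force: 30.0
```

```bash
python3 -c "
from h import *
st()"
```

```text
24.95 [579.3  -7.4  85.6] [-3.1416e+00  6.0000e-04 -2.9180e+00] q [-0.033  0.434  1.736  0.     0.971 -1.827] F [-2.5  1.7  2.6] M [0.5  0.19 0.01] 9.8 30.000004470348358
```

step_arm(
  deltas=[
    {"tx": 0.01, "ty": 0, "tz": 0.03, "ax": 0, "ay": 0, "az": 0.5, "jaw": 5},
    {"tx": 0, "ty": 0, "tz": 0.03, "ax": 0, "ay": 0, "az": -1, "jaw": 5},
    {"tx": 0, "ty": 0, "tz": 0.03, "ax": 0, "ay": 0, "az": 1, "jaw": 5},
    {"tx": 0, "ty": 0, "tz": 0.02, "ax": 0, "ay": 0, "az": -1, "jaw": 5},
    {"tx": 0, "ty": 0, "tz": 0, "ax": 0, "ay": 0, "az": 0.5, "jaw": 5},
  ],
)

```text
time_s: 25.58
tool_pos: [579.2, -7.4, 80.2]
orientation: [-3.142, 0.001, -2.918]
contact_force: [-1.5, 2.7, 1.6]
grip_width: 9.9
grip_force: 30.0
```

step_arm(
  deltas=[
    {"tx": 0, "ty": 0, "tz": 0.02, "ax": 0, "ay": 0, "az": 0.5, "jaw": 5},
    {"tx": 0, "ty": 0, "tz": 0.02, "ax": 0, "ay": 0, "az": -1, "jaw": 5},
    {"tx": 0, "ty": 0, "tz": 0, "ax": 0, "ay": 0, "az": 1, "jaw": 5},
    {"tx": 0, "ty": 0, "tz": 0, "ax": 0, "ay": 0, "az": -0.5, "jaw": 5},
  ],
)

```text
time_s: 26.08
tool_pos: [579.3, -7.4, 78.7]
orientation: [-3.142, 0.002, -2.917]
contact_force: [-2.2, 2.1, 5.1]
grip_width: 9.7
grip_force: 30.0
```

```bash
python3 -c "
from h import *
st()"
```

```text
26.07 [579.3  -7.4  78.7] [-3.1415e+00  1.8000e-03 -2.9171e+00] q [-0.033  0.441  1.745  0.     0.954 -1.828] F [-2.2  2.1  5.1] M [0.6  0.26 0.03] 9.7 30.002310276031494
```

step_arm(
  deltas=[
    {"tx": 0, "ty": 0, "tz": 0.02, "ax": 0, "ay": 0, "az": 0.5, "jaw": 5},
    {"tx": 0, "ty": 0, "tz": 0.02, "ax": 0, "ay": 0, "az": -1, "jaw": 5},
    {"tx": 0, "ty": 0, "tz": 0, "ax": 0, "ay": 0, "az": 1, "jaw": 5},
    {"tx": 0, "ty": 0, "tz": 0, "ax": 0, "ay": 0, "az": -0.5, "jaw": 5},
  ],
)

```text
time_s: 26.58
tool_pos: [579.3, -7.3, 78.6]
orientation: [-3.141, 0.003, -2.917]
contact_force: [-5.1, 2.7, 15.4]
grip_width: 9.9
grip_force: 30.0
```

step_arm(
  deltas=[
    {"tx": 0, "ty": 0, "tz": 0.02, "ax": 0, "ay": 0, "az": 0.5, "jaw": 5},
    {"tx": 0, "ty": 0, "tz": 0, "ax": 0, "ay": 0, "az": -1, "jaw": 5},
    {"tx": 0, "ty": 0, "tz": 0, "ax": 0, "ay": 0, "az": 1, "jaw": 5},
    {"tx": 0, "ty": 0, "tz": 0, "ax": 0, "ay": 0, "az": -0.5, "jaw": 5},
  ],
)

```text
time_s: 27.08
tool_pos: [579.4, -7.3, 78.5]
orientation: [-3.141, 0.003, -2.917]
contact_force: [-7.7, 2.4, 20.8]
grip_width: 9.9
grip_force: 30.0
```

```bash
python3 -c "
from h import *
st()"
```

```text
27.07 [579.4  -7.3  78.5] [-3.1413e+00  3.1000e-03 -2.9170e+00] q [-3.300e-02  4.410e-01  1.746e+00  1.000e-03  9.520e-01 -1.828e+00] F [-7.7  2.4 20.8] M [ 0.59  1.24 -0.02] 9.9 30.00414490699768
```

The key stalls at TCP z 78.5 with 20 N of push, so it is home. Now the clockwise quarter turn, in chunks.

step_arm(
  deltas=[
    {"tx": 0, "ty": 0, "tz": -0.01, "ax": 0, "ay": 0, "az": 0.8, "jaw": 5},
    {"tx": 0, "ty": 0, "tz": 0, "ax": 0, "ay": 0, "az": 0.8, "jaw": 5},
    {"tx": 0, "ty": 0, "tz": 0, "ax": 0, "ay": 0, "az": 0.8, "jaw": 5},
    {"tx": 0, "ty": 0, "tz": 0, "ax": 0, "ay": 0, "az": 0.8, "jaw": 5},
    {"tx": 0, "ty": 0, "tz": 0, "ax": 0, "ay": 0, "az": 0.8, "jaw": 5},
    {"tx": 0, "ty": 0, "tz": 0, "ax": 0, "ay": 0, "az": 0, "jaw": 5},
  ],
)

```text
time_s: 27.82
tool_pos: [579.1, -7.8, 78.5]
orientation: [-3.141, 0.002, 3.016]
contact_force: [-6.4, 1.1, 17.8]
grip_width: 9.8
grip_force: 30.0
```

```bash
python3 -c "
from h import *
st()"
```

```text
27.82 [579.1  -7.8  78.5] [-3.1413e+00  2.5000e-03  3.0164e+00] q [-3.300e-02  4.410e-01  1.746e+00 -1.000e-03  9.530e-01 -1.478e+00] F [-6.4  1.1 17.8] M [0.21 1.15 0.01] 9.8 30.002628564834595
```

step_arm(
  deltas=[
    {"tx": 0, "ty": 0, "tz": 0, "ax": 0, "ay": 0, "az": 1, "jaw": 5},
    {"tx": 0, "ty": 0, "tz": 0, "ax": 0, "ay": 0, "az": 1, "jaw": 5},
    {"tx": 0, "ty": 0, "tz": 0, "ax": 0, "ay": 0, "az": 1, "jaw": 5},
    {"tx": 0, "ty": 0, "tz": 0, "ax": 0, "ay": 0, "az": 1, "jaw": 5},
    {"tx": 0, "ty": 0, "tz": 0, "ax": 0, "ay": 0, "az": 1, "jaw": 5},
    {"tx": 0, "ty": 0, "tz": 0, "ax": 0, "ay": 0, "az": 1, "jaw": 5},
    {"tx": 0, "ty": 0, "tz": 0, "ax": 0, "ay": 0, "az": 1, "jaw": 5},
    {"tx": 0, "ty": 0, "tz": 0, "ax": 0, "ay": 0, "az": 1, "jaw": 5},
    {"tx": 0, "ty": 0, "tz": 0, "ax": 0, "ay": 0, "az": 0, "jaw": 5},
  ],
)

```text
time_s: 28.95
tool_pos: [578.9, -8.0, 78.5]
orientation: [3.141, 0.002, 2.318]
contact_force: [-6.2, -0.0, 19.5]
grip_width: 9.8
grip_force: 30.0
```

step_arm(
  deltas=[
    {"tx": 0, "ty": 0, "tz": 0, "ax": 0, "ay": 0, "az": 1, "jaw": 5},
    {"tx": 0, "ty": 0, "tz": 0, "ax": 0, "ay": 0, "az": 1, "jaw": 5},
    {"tx": 0, "ty": 0, "tz": 0, "ax": 0, "ay": 0, "az": 1, "jaw": 5},
    {"tx": 0, "ty": 0, "tz": 0, "ax": 0, "ay": 0, "az": 1, "jaw": 5},
    {"tx": 0, "ty": 0, "tz": 0, "ax": 0, "ay": 0, "az": 0, "jaw": 5},
  ],
)

```text
time_s: 29.58
tool_pos: [578.6, -8.2, 78.5]
orientation: [3.141, 0.002, 1.97]
contact_force: [-8.4, -0.6, 19.3]
grip_width: 10.0
grip_force: 30.0
```

```bash
python3 -c "
from h import *
st()"
```

```text
29.57 [578.6  -8.2  78.5] [3.1410e+00 1.7000e-03 1.9695e+00] q [-0.033  0.44   1.746 -0.002  0.954 -0.431] F [-8.4 -0.6 19.3] M [-0.08  1.44  0.02] 10.0 30.006637573242188
```

step_arm(
  deltas=[
    {"tx": 0, "ty": 0, "tz": 0, "ax": 0, "ay": 0, "az": 0.7, "jaw": 5},
    {"tx": 0, "ty": 0, "tz": 0, "ax": 0, "ay": 0, "az": 0.7, "jaw": 5},
    {"tx": 0, "ty": 0, "tz": 0, "ax": 0, "ay": 0, "az": 0.6, "jaw": 5},
    {"tx": 0, "ty": 0, "tz": 0, "ax": 0, "ay": 0, "az": 0, "jaw": 5},
  ],
)

```text
time_s: 30.08
tool_pos: [578.4, -8.3, 78.5]
orientation: [3.141, 0.002, 1.795]
contact_force: [-8.3, -1.2, 19.9]
grip_width: 10.1
grip_force: 30.0
```

```bash
python3 -c "
from h import *
st()"
```

```text
30.07 [578.4  -8.3  78.5] [3.1413e+00 1.7000e-03 1.7953e+00] q [-0.033  0.44   1.746 -0.002  0.954 -0.257] F [-8.3 -1.2 19.9] M [-0.16  1.59  0.09] 10.1 30.00728130340576
```

step_arm(
  deltas=[
    {"tx": 0, "ty": 0, "tz": 0, "ax": 0, "ay": 0, "az": 0.4, "jaw": 5},
    {"tx": 0, "ty": 0, "tz": 0, "ax": 0, "ay": 0, "az": 0.4, "jaw": 5},
    {"tx": 0, "ty": 0, "tz": 0, "ax": 0, "ay": 0, "az": 0, "jaw": 5},
  ],
)

```text
time_s: 30.45
tool_pos: [578.1, -8.3, 78.5]
orientation: [-3.142, 0.002, 1.726]
contact_force: [-8.7, -0.3, 20.1]
grip_width: 10.1
grip_force: 30.0
```

```bash
python3 -c "
from h import *
st()"
```

```text
30.45 [578.1  -8.3  78.5] [-3.1415e+00  1.6000e-03  1.7260e+00] q [-0.033  0.44   1.747 -0.002  0.954 -0.187] F [-8.7 -0.3 20.1] M [-0.12  1.62  0.15] 10.1 30.009049773216248
```

step_arm(
  deltas=[
    {"tx": 0, "ty": 0, "tz": 0, "ax": 0, "ay": 0, "az": 0.5, "jaw": 5},
    {"tx": 0, "ty": 0, "tz": 0, "ax": 0, "ay": 0, "az": 0.5, "jaw": 5},
    {"tx": 0, "ty": 0, "tz": 0, "ax": 0, "ay": 0, "az": 0, "jaw": 5},
    {"tx": 0, "ty": 0, "tz": 0, "ax": 0, "ay": 0, "az": 0, "jaw": 5},
  ],
)

```text
time_s: 30.95
tool_pos: [578.0, -8.2, 78.5]
orientation: [-3.141, 0.002, 1.64]
contact_force: [-8.2, -0.5, 20.3]
grip_width: 10.0
grip_force: 30.0
```

```bash
python3 -c "
from h import *
st()"
```

```text
30.95 [578.   -8.2  78.5] [-3.1414e+00  1.6000e-03  1.6395e+00] q [-0.033  0.44   1.747 -0.002  0.955 -0.101] F [-8.2 -0.5 20.3] M [-0.01  1.7   0.38] 10.0 30.00973105430603
```

step_arm(
  deltas=[
    {"tx": 0, "ty": 0, "tz": 0, "ax": 0, "ay": 0, "az": 0.1, "jaw": 5},
    {"tx": 0, "ty": 0, "tz": 0, "ax": 0, "ay": 0, "az": 0, "jaw": 5},
    {"tx": 0, "ty": 0, "tz": 0, "ax": 0, "ay": 0, "az": 0, "jaw": 5},
    {"tx": 0, "ty": 0, "tz": 0, "ax": 0, "ay": 0, "az": 0, "jaw": 5},
  ],
)

```text
time_s: 31.45
tool_pos: [578.0, -8.2, 78.5]
orientation: [-3.141, 0.002, 1.631]
contact_force: [-7.8, -0.3, 20.4]
grip_width: 10.1
grip_force: 30.0
```

```bash
python3 - <<'E'
from h import *
st(); snapshot('wrist'); look('wrist',['stop_top','key_grip']); snapshot('top'); look('top',['stop_top','key_grip']); st()
print(hand_in())
E
```

```text
31.45 [578.   -8.2  78.5] [-3.1413e+00  1.6000e-03  1.6310e+00] q [-0.033  0.44   1.747 -0.002  0.955 -0.092] F [-7.8 -0.3 20.4] M [-0.03  1.73  0.39] 10.1 30.010396242141724
wrist stop_top [([551.8, 101.6, 102.5], 0.87)]
wrist key_grip [([576.3, -8.0, 97.1], 0.58)]
top stop_top [([369.2, 540.9, 106.7], 0.56), ([549.5, 107.1, 108.0], 0.51)]
top key_grip []
31.75 [578.   -8.2  78.5] [-3.1414e+00  1.6000e-03  1.6310e+00] q [-0.033  0.44   1.747 -0.002  0.955 -0.092] F [-8.7 -0.5 20.7] M [-0.04  1.67  0.44] 10.0 30.01043200492859
the job is handed in; nothing more can be done
None
```

I pressed the stop button until it latched, then twisted it to reset and it popped back up. The key is fully home in the lock and turned clockwise to its stop, with the gripper still holding it; I handed the job in at about 32 s, and no verdict came back.

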